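Walk the sticky shutter of the dark box shut

ROBOT

A 6-joint arm with a two-finger parallel gripper is mounted at the origin on a cart in front of the work surface, level with it; the furniture and walls round the work are solid. World frame = base frame: x ahead of the robot, y to its left, z up, the work surface at z = 0. Lengths are in mm, angles in rad, forces in N, time in s.
With the tool pointing down it reaches from about 250 to 775 mm from the base axis. Payload 4 kg.
Tool frame: the origin (TCP) lies midway between the tips of the shut fingers; the grasp point (between the pads) lies 19 mm behind it (manip.tcp_to_grasp is the z of the grasp point in the tool frame, in mm); z points along the fingers, y is the line along which they close (so a half turn about z gives the same grasp; the last joint's range is limited). The gripper opens to 94 mm and grips with 3 to 60 N. Pads are 16 mm wide; open, the fingers measure 119 mm over their backs; the gripper's body (75 mm by 177 mm) begins 78 mm behind the grasp point.
Start: joints at [1.055, 0.087, 1.371, -0, 1.684, -0.103], TCP at [220.658, 503.816, 205.506] pointing down, gripper open.
Joint ranges: [-3.1, 3.1], [-0.76, 2.03], [0.27, 2.55], [-1.08, 4.22], [0.17, 2.65], [-2.57, 2.57]. Speed limits (rad/s): [2.79, 2.79, 3.14, 3.14, 3.14, 3.14].

INTERFACE

Orientations are given as a rotation vector (axis times angle).
In Python, from cell import manip, cams, ticket, models gives the robot as it stands. The module is installed in compiled form; this text tells all that it offers.
- The arm moves only by the tool carry_out, never from a script. Its argument "plan" is a list of rows, each an object of numbers: "x", "y", "z": the shift along the tool's x, y, z in m; "wx", "wy", "wz": the turn, a rotation vector about the tool's x, y, z in degrees; "claw": the finger opening in m, from 0 to 0.094. In form: [{"x": .., "y": .., "z": .., "wx": .., "wy": .., "wz": .., "claw": ..}, ...]. A call has exactly 8 rows; each row shifts and turns the commanded pose from where the row before left it, along the tool's axes as they then stand; what a row does not reach is not made up. A row lasts 1/12 s, in which the tool goes at most 41.7 mm and 7.16 degrees, less where a joint would pass 70% of its speed; a pose out of reach is approached as far as the arm can. A call is refused whole if a number of a shift passes 0.0417 or a number of a turn 7.16, either way. A call with a gripper value outside its range is refused whole. The fingers move at their own pace and stop on an object; the grip force is fixed at half the most. Time passes only in rows, so rows that do not move let the fingers close, or fill a call up. It gives the time, the measured TCP pose, the force, the opening and the grip force at its end, in the units of the state.
- manip.observe(): the state, without advancing time (a new reading comes with each control period).
- cams.get_image(name): name is "side" or "top"; returns a dict with "pixels" (420x560x3 uint8, blue, green, red), "intrinsics" (3x3 intrinsics, pixels), "k1" (the pictures are not rectified: a ray, as slopes to the right and down, at radius r is drawn at 1 + k1 r^2 times it, then the intrinsics apply), "rvec" (rotation vector, rad) and "tvec" (3), from world to camera coordinates, as OpenCV has them. Camera axes: x right, y down, z forward; pixel columns grow to the right and rows downward; lengths in mm; the calibration is good to about 2 mm. A picture is of the moment at which its call begins. There is no depth.
- ticket.job_done(): hands the job in; it is judged then, once.
Trained networks look in a picture, given as the dict that the camera call returned (one of the last four; its "shot" number tells which), for a name from the list of things; names that differ only in an ending like _2 or _b are one class to them, and where a whole thing is asked for, a point or a joint stands for the part that bears it (a point fixed in the world has none). Each returns a list of dicts, best first, with "score" (0 to 1); they miss things now and then, are a little off and sometimes report something else, mostly with a low value. They report only what shows in the picture. A call takes as long as a camera call.
- models.trace(label, picture): "pixels" (420x560 bool, what is visible of it) and "box" ([left, top, width, height] in pixels, round what is visible of it).
The state is a dict: "t": time; "joint_pos": joint angles; "dq": joint speeds; "joint_efforts": joint torques, N m; "tcp_pos": TCP position; "eef_rot": TCP orientation; "wrist_force": force on the tool from outside, world axes, zero at the start; "wrist_torque": the same for the moment, N m; "grip_width": finger opening in mm; "grip_force": force on a finger pad.
Only numpy, scipy, OpenCV 4.12 (cv2) and the standard library are available. Lean on these libraries where they do the work, as an engineer would, in place of code of your own. Each camera call takes 0.05 s, during which the arm holds its last target. There are 200 camera calls.

TASK

Close the shutter of the grey dark box over the blue tube rack: move it to the robot's left by its two orange tabs until both ends are fully home against the left end of the box, then let go. The track is sticky and the shutter binds if one end runs ahead, so walk it along with short pushes at one tab and the other in turn, and do not force it hard when it jams. Leave the foil-topped jar, the beaker and the dropper bottle where they stand.

Things in the scene. Friction and masses are not known exactly. Their poses are not given: they have to be found in the camera images.
- dark_box: Fixed grey box on four rubber feet, 190 (x) by 156 (y) mm, wall tops 212 mm above the bench; a blue tube rack lies inside its left half. Origin: on the bench under its centre; z up. Its y axis, roughly the robot's left, is the direction in which the shutter closes; its x axis points roughly away from the robot.
- window (a point): Centre of the top of the clear fixed window, 108 mm (x) by 156 mm (y) with its grey frame, frame top 218 mm above the bench. It covers the middle of the shutter along all of its travel, so only the shutter's two ends with their tabs are open from above.
- shutter: Dark steel plate, 152 (x) by 62 (y) mm, level under the window; origin: centre of its underside. It slides 80 mm along the box's y: origin at y = -40 mm in the box's frame fully open (right), +40 mm fully home (left). Starts 8 to 25 mm from fully open and up to 0.08 rad crooked. It stays where it is left.
- tab_near (a point): Top centre of the orange tab at the shutter's end nearest the robot: an upright block 16 (x) by 10 (y) mm, part of the shutter, 66 mm from its middle; its top is 247 mm above the bench, 29 mm above the window frame. Push its right (-y) face, 5 mm from this point. y = +40 mm in the box's frame when this end is home. A push takes some 5 to 12 N.
- tab_far (a point): The same for the tab at the end farthest from the robot, 132 mm from the other. A push at one tab swings that end forward about the other end, which hardly moves, until that tab is 20 to 30 mm ahead (0.15 to 0.23 rad crooked); there the shutter jams in its rails and must not be forced; it comes free when the other tab is pushed.
- foil_jar: Small jar with a white foil top, 50 mm wide, 48 mm tall, standing right of the box and in front of the laptop; origin at the centre of its underside. Leave it alone.
- beaker: Clear beaker, 67 mm wide, 71 mm tall, standing beyond and left of the box; origin at the centre of its underside. Leave it alone.
- dropper_bottle: Dropper bottle with a green cap, 34 mm wide, 97 mm tall, beside the beaker; origin at the centre of its underside. Leave it alone.

How it is judged (in metres and radians):
At the end, for the whole second after the job is handed in: Both tabs are within 6 mm of fully home (y = +40 mm in the box's frame), the shutter is at rest and nothing of the robot touches it (y of each of tab_near, tab_far in the frame of dark_box above 0.034 m and linear speed of shutter below 0.01 m/s and contact force between the arm and shutter below 0.2 N).
It fails at once if the shutter is forced with more than 60 N (contact force between the arm and shutter above 60 N).
It fails at once if the foil-topped jar, the beaker or the dropper bottle is moved by more than 30 mm (distance of any of foil_jar, beaker, dropper_bottle from where it was at the start of the episode above 0.03 m).
It fails at once if one of them is tipped over (angle between any of foil_jar, beaker, dropper_bottle's own z axis and vertical above 0.6 rad).
It also fails if it takes over 64 s, if anything falls off the work surface, if the arm or the gripper's body presses on something with over 40 N, if the wrist force passes 120 N, or if a joint passes its speed limit or range.

## Working session

There is one attempt and no reset: what is moved stays moved. The work goes in short steps, Python scripts to look and compute and a tool call to move; the robot and the scene stay as the last step left them, time stands still between calls to the robot, and variables do not carry over. Pictures are saved under pics/ and viewed, at most 10 in all, crops included, and the job is handed in when it is done.

Besides the shell and the picture viewer there is one more tool, called as name(argument=value, ...) on one line, values as JSON. carry_out: Moves the arm, as the interface text tells. Its arguments: {"type":"object","properties":{"plan":{"type":"array","items":{"type":"object","properties":{"x":{"type":"number"},"y":{"type":"number"},"z":{"type":"number"},"wx":{"type":"number"},"wy":{"type":"number"},"wz":{"type":"number"},"claw":{"type":"number"}}}}},"required":["plan"]}

```bash
mkdir -p pics
cat > h.py <<'E'
import numpy as np, cv2
from cell import manip, cams, ticket, models
def ray(p,uv):
    K=np.array(p["intrinsics"],float);R=cv2.Rodrigues(np.array(p["rvec"],float))[0];t=np.array(p["tvec"],float).ravel()
    d=np.array([p["k1"],0,0,0],float) if np.isscalar(p["k1"]) else np.array([p["k1"][0],0,0,0.])
    q=cv2.undistortPoints(np.array([[uv]],float),K,d)[0,0]
    return -R.T@t, R.T@np.array([q[0],q[1],1])
def onz(p,uv,z):
    c,d=ray(p,uv); return c+d*(z-c[2])/d[2]
def tri(p1,u1,p2,u2):
    c1,d1=ray(p1,u1);c2,d2=ray(p2,u2)
    s=np.linalg.lstsq(np.c_[d1,-d2],c2-c1,rcond=None)[0]
    a=c1+d1*s[0];b=c2+d2*s[1]; return (a+b)/2,np.linalg.norm(a-b)
def proj(p,X):
    K=np.array(p["intrinsics"],float);d=np.array([float(np.ravel(p["k1"])[0]),0,0,0])
    return cv2.projectPoints(np.array([X],float),np.array(p["rvec"],float),np.array(p["tvec"],float),K,d)[0][0,0]
def cen(m): ys,xs=np.nonzero(m); return [xs.mean(),ys.mean()]
E
python3 - <<'E'
from h import *
np.set_printoptions(precision=1,suppress=True)
print(manip.observe(),manip.tcp_to_grasp)
P={n:cams.get_image(n) for n in("side","top")}
for n,p in P.items():
    cv2.imwrite(f"pics/{n}0.png",p["pixels"]); print(n,ray(p,(280,210)))
    for l in("tab_near","tab_far","shutter","dark_box","foil_jar","beaker","dropper_bottle"):
        for r in models.trace(l,p)[:2]: print(n,l,r["score"],r["box"],np.array(cen(r["pixels"])))
E
```

```text
{'t': 0.0, 'joint_pos': array([ 1.1,  0.1,  1.4, -0. ,  1.7, -0.1]), 'dq': array([ 0.,  0., -0.,  0., -0.,  0.]), 'joint_efforts': array([  0. , -34. , -30.2,   0.1,   0. ,  -0. ]), 'tcp_pos': array([220.4, 503.3, 204.3]), 'eef_rot': array([-0.6, -3.1,  0. ]), 'wrist_force': array([0.5, 1.1, 0.2]), 'wrist_torque': array([-0., -0.,  0.]), 'grip_force': 0.0, 'grip_width': 94.1012232197501} -18.8
side (array([ 797.5, -843. ,  650.4]), array([-0.2,  0.9, -0.4]))
side tab_near 0.91 [198.7, 177.1, 77.9, 24.2] [240.  192.1]
side tab_far 0.89 [196.2, 178.0, 81.7, 22.8] [241.6 191.9]
side shutter 0.85 [200.0, 177.1, 76.9, 28.3] [243.5 192.3]
side dark_box 0.88 [189.3, 173.2, 99.9, 114.5] [240.1 227. ]
side foil_jar 0.33 [195.1, 177.8, 84.3, 25.7] [242.8 192.3]
side beaker 0.8 [332.0, 214.6, 20.5, 35.2] [341.1 229.8]
side beaker 0.23 [202.6, 179.0, 76.2, 27.3] [243.4 192.1]
side dropper_bottle 0.66 [297.7, 206.6, 10.1, 35.8] [304.9 226.6]
top (array([ 485.1,  125.9, 1220. ]), array([ 0.1,  0. , -1. ]))
top tab_near 0.77 [289.3, 195.2, 34.3, 83.7] [305.7 237.9]
top tab_near 0.51 [212.0, 182.9, 15.5, 11.8] [217.6 188.8]
top tab_far 0.82 [284.8, 195.5, 38.6, 84.4] [305.3 238.1]
top shutter 0.87 [285.4, 195.8, 38.3, 84.5] [305.8 239. ]
top shutter 0.2 [209.9, 177.9, 18.1, 20.9] [218.2 189.2]
top dark_box 0.97 [253.8, 188.4, 86.8, 97.6] [297.4 238.3]
top dark_box 0.71 [201.6, 130.7, 28.5, 33.5] [214.9 147. ]
top foil_jar 0.67 [348.3, 264.6, 22.8, 16.5] [359.9 272.9]
top beaker 0.83 [202.0, 129.2, 25.9, 32.1] [215.  146.8]
top dropper_bottle 0.6 [351.2, 265.1, 22.6, 14.2] [359.8 272.8]
top dropper_bottle 0.53 [213.2, 181.9, 13.5, 15.3] [218.  188.6]
```

Run:
```python
import cv2,numpy as np
a=cv2.imread("pics/side0.png");b=cv2.imread("pics/top0.png")
A=cv2.resize(a[150:310,150:370],None,fx=3.6,fy=3.6,interpolation=2)
B=cv2.resize(b[120:310,170:400],None,fx=3.1,fy=3.1,interpolation=2)
cv2.imwrite("pics/a.png",A);cv2.imwrite("pics/b.png",B)
for n,i in(("side",a),("top",b)):
    h=cv2.cvtColor(i,cv2.COLOR_BGR2HSV)
    m=cv2.inRange(h,(5,120,110),(22,255,255))
    k,_,s,c=cv2.connectedComponentsWithStats(m)
    for j in range(1,k):
        if s[j,4]>8: print(n,s[j],c[j])
```

```text
side [402  26  28   5  74] [417.32432432  27.62162162]
side [480  87  30   8  70] [493.95714286  90.78571429]
side [531  90   8  12  31] [534.22580645  94.35483871]
side [205 176   9  20 131] [209.15267176 185.71755725]
side [264 179  11  21 153] [269.03267974 190.36601307]
side [427 190  22  14 254] [437.65354331 196.46456693]
side [551 336   9  38 198] [556.22222222 357.62626263]
side [276 408  12  12  92] [282.0326087 414.2173913]
top [402  14  19  19 272] [410.62867647  22.60294118]
top [296 200  14  11 125] [302.32  204.752]
top [303 266  14  11 133] [309.09022556 270.7518797 ]
```

View pics/a.png

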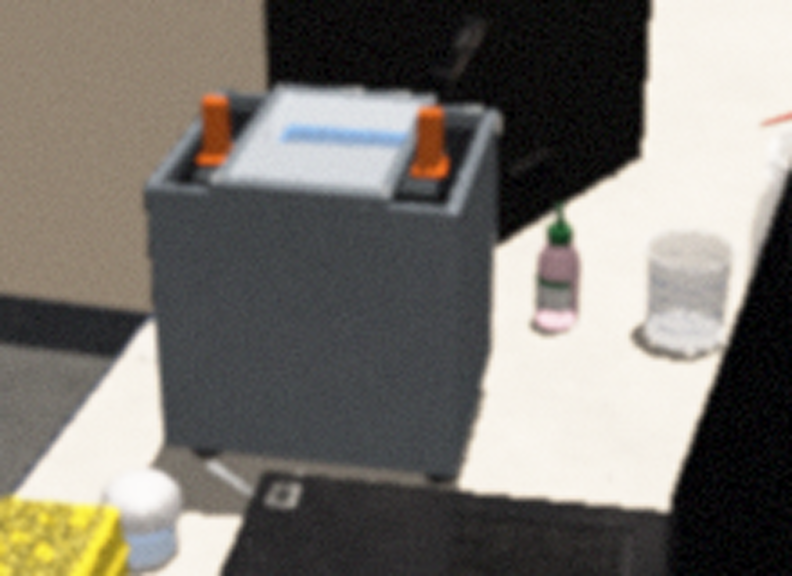

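View pics/b.png

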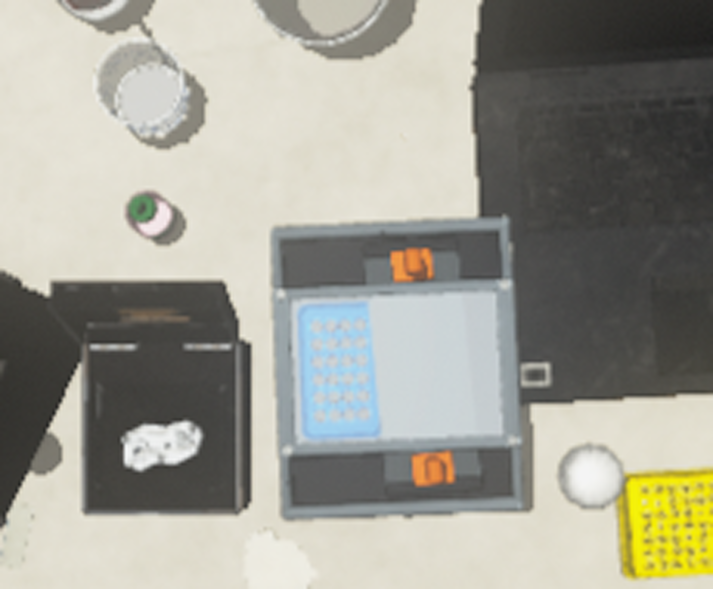

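The side crop shows two upright orange tabs at about (209,186) and (269,190) in the full picture. The top crop shows the box, with tabs at about (302,205) and (309,271) and a black object left of the box. I need to see how tall that neighbour is.

View pics/side0.png

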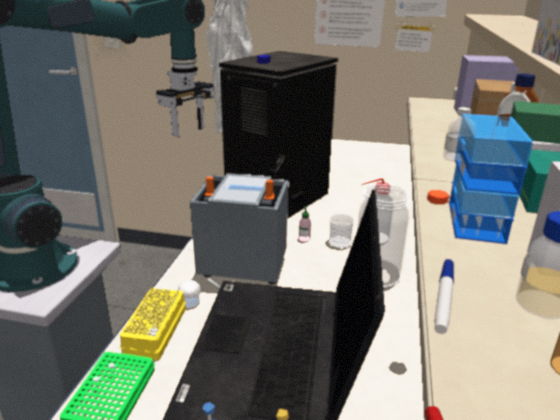

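View pics/top0.png

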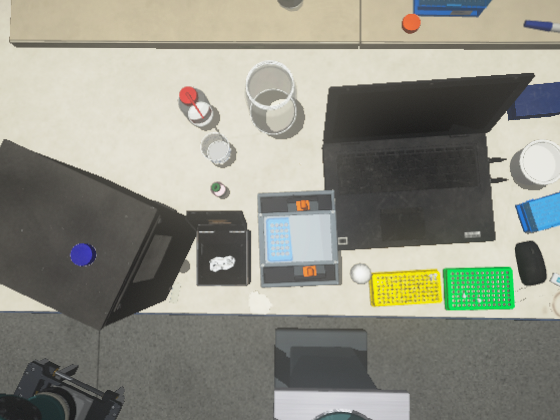

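Run:
```python
from h import *
np.set_printoptions(precision=1,suppress=True)
p=cams.get_image("top");s=cams.get_image("side")
C=[onz(p,(170+x/3.1,120+y/3.1),212) for x,y in((273,228),(509,217),(284,518),(529,508))]
print(np.array(C),np.mean(C,0))
print("frame corners",[onz(p,(170+x/3.1,120+y/3.1),218) for x,y in((280,290),(508,286),(284,447),(515,442))])
print("tab z235",onz(p,(302.3,204.75),235),onz(p,(309.1,270.75),235))
print("tri far/near",tri(p,(302.3,204.75),s,(209.15,185.7)),tri(p,(309.1,270.75),s,(269,190.4)))
# side tab tops, z247 (crop coordinates /3.6)
print("side tops",onz(s,(150+214/3.6,150+97/3.6),247),onz(s,(150+430/3.6,150+109/3.6),247))
st=manip.observe(); R=cv2.Rodrigues(st["eef_rot"])[0];print(R)
```

```text
[[593.8 189.  212. ]
 [602.4  35.8 212. ]
 [407.  179.2 212. ]
 [415.4  22.5 212. ]] [504.6 106.6 212. ]
frame corners [array([553. , 183.5, 218. ]), array([557.1,  36.9, 218. ]), array([452.4, 179.5, 218. ]), array([457.4,  32.1, 218. ])]
tab z235 [570.  100.3 235. ] [441.4  86.  235. ]
tri far/near (array([510.5,  76. , 242.9]), np.float64(127.24026349690381)) (array([504.4,  99.2, 217. ]), np.float64(130.3843385759215))
side tops [443.4  78.3 247. ] [574.   91.8 247. ]
[[-0.9  0.4  0. ]
 [ 0.4  0.9  0. ]
 [-0.   0.  -1. ]]
```

Full views: a tall black PC stands left at about px (0–195,140–328) in the top picture. The left tab in the side picture (209,186) is the near one. The box yaw is about 0.053 rad, with its centre near (505,107).

```bash
cat > plan.py <<'E'
from h import *
import sys,json
np.set_printoptions(precision=1,suppress=True)
# waypoints x y z -> rows
def rows(w,turn,step=40):
    st=manip.observe();R=cv2.Rodrigues(st["eef_rot"])[0];p=st["tcp_pos"].copy();out=[]
    for q in w:
        q=np.array(q,float);n=int(np.ceil(np.linalg.norm(q-p)/step))
        d0=(q-p)/n
        for _ in range(n):
            d=R.T@d0
            a=max(-7,min(7,turn)); turn-=a
            out.append([*np.round(d/1000,3),a]); R=R@cv2.Rodrigues(np.array([0,0,np.radians(a)]))[0]
        p=q
    for i,o in enumerate(out): print(i//8,*[f"{v:g}" for v in o])
    print("left",turn)
E
python3 - <<'E'
from plan import *
p=cams.get_image("top");s=cams.get_image("side")
st=manip.observe();R=cv2.Rodrigues(st["eef_rot"])[0];a=np.degrees(np.arctan2(R[1,1],R[0,1]));print("ang",a,R[:,2])
for z in(300,450):print([onz(p,u,z)[:2] for u in((195,235),(100,328),(158,205))])
print("near",tri(p,(309.1,270.75),s,(209.15,185.7)),"far",tri(p,(302.3,204.75),s,(269,190.4)))
rows([(235,450,250),(250,150,280),(437,45,280)],a-3)
E
```

```text
ang 66.34462373565488 [ 0.  0. -1.]
[array([506.8, 298.1]), array([336.7, 466.4]), array([561.3, 367.8])]
[array([503.3, 270. ]), array([360.9, 410.8]), array([548.9, 328.3])]
near (array([440. ,  85.2, 223. ]), np.float64(1.9887657678987674)) far (array([571.3,  99.9, 219.6]), np.float64(0.175524990127371))
0 -0.017 -0.022 -0.022 7
0 -0.02 -0.019 -0.022 7
0 -0.024 -0.029 -0.004 7
0 -0.028 -0.025 -0.004 7
0 -0.031 -0.022 -0.004 7
0 -0.033 -0.018 -0.004 7
0 -0.035 -0.014 -0.004 7
0 -0.036 -0.009 -0.004 7
1 -0.037 -0.005 -0.004 7
1 -0.038 -0 -0.004 0.344624
1 -0.019 0.03 0 0
1 -0.019 0.03 0 0
1 -0.019 0.03 0 0
1 -0.019 0.03 0 0
1 -0.019 0.03 0 0
1 -0.019 0.03 0 0
left 0.0
```

carry_out(plan=[{"x": -0.017,"y": -0.022,"z": -0.022,"wz": 7,"claw": 0},{"x": -0.02,"y": -0.019,"z": -0.022,"wz": 7,"claw": 0},{"x": -0.024,"y": -0.029,"z": -0.004,"wz": 7,"claw": 0},{"x": -0.028,"y": -0.025,"z": -0.004,"wz": 7,"claw": 0},{"x": -0.031,"y": -0.022,"z": -0.004,"wz": 7,"claw": 0},{"x": -0.033,"y": -0.018,"z": -0.004,"wz": 7,"claw": 0},{"x": -0.035,"y": -0.014,"z": -0.004,"wz": 7,"claw": 0},{"x": -0.036,"y": -0.009,"z": -0.004,"wz": 7,"claw": 0}])

```text
invalid input
```

Run:
```python
from plan import *
st=manip.observe();R=cv2.Rodrigues(st["eef_rot"])[0];a=np.degrees(np.arctan2(R[1,1],R[0,1]));print("ang",a,st["tcp_pos"],st["t"])
rows([(260,150,280),(437,45,280)],a-3)
```

```text
ang 66.34462373565488 [220.7 503.8 205.6] 1.0
0 -0.018 -0.031 -0.007 7
0 -0.021 -0.028 -0.007 7
0 -0.025 -0.026 -0.007 7
0 -0.028 -0.022 -0.007 7
0 -0.03 -0.019 -0.007 7
0 -0.032 -0.015 -0.007 7
0 -0.034 -0.011 -0.007 7
0 -0.035 -0.007 -0.007 7
1 -0.036 -0.002 -0.007 7
1 -0.036 0.002 -0.007 0.344624
1 -0.019 0.029 -0 0
1 -0.019 0.029 -0 0
1 -0.019 0.029 -0 0
1 -0.019 0.029 -0 0
1 -0.019 0.029 -0 0
1 -0.019 0.029 -0 0
left 0.0
```

carry_out(plan=[{"x": -0.018,"y": -0.031,"z": -0.007,"wx": 0,"wy": 0,"wz": 7,"claw": 0},{"x": -0.021,"y": -0.028,"z": -0.007,"wx": 0,"wy": 0,"wz": 7,"claw": 0},{"x": -0.025,"y": -0.026,"z": -0.007,"wx": 0,"wy": 0,"wz": 7,"claw": 0},{"x": -0.028,"y": -0.022,"z": -0.007,"wx": 0,"wy": 0,"wz": 7,"claw": 0},{"x": -0.03,"y": -0.019,"z": -0.007,"wx": 0,"wy": 0,"wz": 7,"claw": 0},{"x": -0.032,"y": -0.015,"z": -0.007,"wx": 0,"wy": 0,"wz": 7,"claw": 0},{"x": -0.034,"y": -0.011,"z": -0.007,"wx": 0,"wy": 0,"wz": 7,"claw": 0},{"x": -0.035,"y": -0.007,"z": -0.007,"wx": 0,"wy": 0,"wz": 7,"claw": 0}])

```text
t: 1.67
tcp_pos: [251.8, 219.2, 262.0]
eef_rot: [2.018, 2.407, 0.002]
wrist_force: [2.0, -0.5, -0.5]
grip_width: 44.2
grip_force: 0.0
```

Run:
```python
from plan import *
st=manip.observe();R=cv2.Rodrigues(st["eef_rot"])[0];a=np.degrees(np.arctan2(R[1,1],R[0,1]));print("ang",a,st["tcp_pos"],st["t"])
rows([(280,150,280),(437,45,280)],a-3)
```

```text
ang 10.061511672775653 [251.8 219.2 262. ] 1.6667
0 -0.037 0.008 -0.009 7
0 -0.035 0.012 -0.009 0.0615117
0 -0.023 0.03 0 0
0 -0.023 0.03 0 0
0 -0.023 0.03 0 0
0 -0.023 0.03 0 0
0 -0.023 0.03 0 0
left 0.0
```

carry_out(plan=[{"x": -0.037,"y": 0.008,"z": -0.009,"wx": 0,"wy": 0,"wz": 7,"claw": 0},{"x": -0.035,"y": 0.012,"z": -0.009,"wx": 0,"wy": 0,"wz": 0,"claw": 0},{"x": -0.023,"y": 0.03,"z": 0,"wx": 0,"wy": 0,"wz": 0,"claw": 0},{"x": -0.023,"y": 0.03,"z": 0,"wx": 0,"wy": 0,"wz": 0,"claw": 0},{"x": -0.023,"y": 0.03,"z": 0,"wx": 0,"wy": 0,"wz": 0,"claw": 0},{"x": -0.023,"y": 0.03,"z": 0,"wx": 0,"wy": 0,"wz": 0,"claw": 0},{"x": -0.023,"y": 0.03,"z": 0,"wx": 0,"wy": 0,"wz": 0,"claw": 0},{"x": 0,"y": 0,"z": 0,"wx": 0,"wy": 0,"wz": 0,"claw": 0}])

```text
t: 2.33
tcp_pos: [440.7, 41.9, 277.3]
eef_rot: [-2.162, -2.279, 0.004]
wrist_force: [-0.4, -0.1, -1.1]
grip_width: 0.1
grip_force: 0.0
```

Run:
```python
from plan import *
st=manip.observe();R=cv2.Rodrigues(st["eef_rot"])[0];a=np.degrees(np.arctan2(R[1,1],R[0,1]));print("ang",a,st["tcp_pos"],st["t"],st["joint_pos"],st["grip_width"],st["wrist_force"])
rows([(438,45,280),(438,45,231)],a-3)
a=cams.get_image("side")["pixels"];cv2.imwrite("pics/c.png",cv2.resize(a[100:260,130:350],None,fx=3.6,fy=3.6,interpolation=2))
```

```text
ang 3.022382529806703 [440.7  41.9 277.3] 2.3333 [-0.  -0.2  1.5 -0.   1.8 -0.1] 0.08549790890589051 [-0.4 -0.1 -1.1]
0 0.003 -0.003 -0.003 0.0223825
0 0 0 0.024 0
0 0 0 0.024 0
left 0.0
```

View pics/c.png

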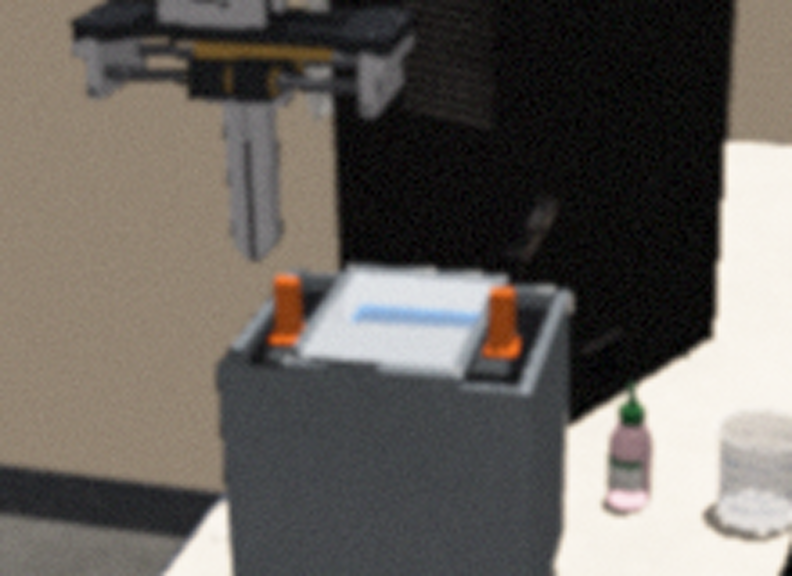

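The shut fingers hang above and right of the near tab at crop (255,255), with the tabs at (288,305) and (503,320). Going down and approaching now.

carry_out(plan=[{"x": 0,"y": 0,"z": 0.025,"wx": 0,"wy": 0,"wz": 0,"claw": 0},{"x": 0,"y": 0,"z": 0.026,"wx": 0,"wy": 0,"wz": 0,"claw": 0},{"x": 0.01,"y": 0,"z": 0,"wx": 0,"wy": 0,"wz": 0,"claw": 0},{"x": 0.01,"y": 0,"z": 0,"wx": 0,"wy": 0,"wz": 0,"claw": 0},{"x": 0.005,"y": 0,"z": 0,"wx": 0,"wy": 0,"wz": 0,"claw": 0},{"x": 0.003,"y": 0,"z": 0,"wx": 0,"wy": 0,"wz": 0,"claw": 0},{"x": 0.003,"y": 0,"z": 0,"wx": 0,"wy": 0,"wz": 0,"claw": 0},{"x": 0,"y": 0,"z": 0,"wx": 0,"wy": 0,"wz": 0,"claw": 0}])

```text
t: 3.05
tcp_pos: [435.9, 77.5, 230.1]
eef_rot: [2.153, 2.286, 0.004]
wrist_force: [0.2, 0.5, -0.3]
grip_width: 0.8
grip_force: 0.0
```

carry_out(plan=[{"x": 0.002,"y": 0,"z": 0.003,"wx": 0,"wy": 0,"wz": 0,"claw": 0},{"x": 0.002,"y": 0,"z": 0,"wx": 0,"wy": 0,"wz": 0,"claw": 0},{"x": 0.002,"y": 0,"z": 0,"wx": 0,"wy": 0,"wz": 0,"claw": 0},{"x": 0.002,"y": 0,"z": 0,"wx": 0,"wy": 0,"wz": 0,"claw": 0},{"x": 0.002,"y": 0,"z": 0,"wx": 0,"wy": 0,"wz": 0,"claw": 0},{"x": 0,"y": 0,"z": 0,"wx": 0,"wy": 0,"wz": 0,"claw": 0},{"x": 0,"y": 0,"z": 0,"wx": 0,"wy": 0,"wz": 0,"claw": 0},{"x": 0,"y": 0,"z": 0,"wx": 0,"wy": 0,"wz": 0,"claw": 0}])

```text
t: 3.72
tcp_pos: [435.2, 86.5, 225.8]
eef_rot: [2.155, 2.285, 0.002]
wrist_force: [0.1, -1.9, 1.9]
grip_width: 0.4
grip_force: 1.1
```

```bash
cat > look.py <<'E'
from plan import *
def look(name=None):
    st=manip.observe();print(st["t"],st["tcp_pos"],st["wrist_force"])
    p=cams.get_image("top");s=cams.get_image("side")
    for n,i in(("side",s),("top",p)):
        h=cv2.cvtColor(i["pixels"],cv2.COLOR_BGR2HSV);m=cv2.inRange(h,(5,120,110),(22,255,255))
        k,_,S,c=cv2.connectedComponentsWithStats(m)
        for j in range(1,k):
            if S[j,4]>15 and 190<c[j][0]<340 and 150<c[j][1]<290:
                # rough y from a plane in mid tab height
                q=onz(i,c[j],232 if n=="side" else 223)[:2]-[504.6,106.6]
                print(n,S[j],c[j],"box",q@[.9986,.053],q@[-.053,.9986])
    if name: cv2.imwrite(f"pics/{name}.png",np.hstack([cv2.resize(s["pixels"][130:230,180:300],None,fx=3.3,fy=3.3,interpolation=2)[:330,:396],cv2.resize(p["pixels"][185:285,250:370],None,fx=3.3,fy=3.3,interpolation=2)]))
E
python3 -c "
from look import *
look('d')"
```

```text
3.7167 [435.2  86.5 225.8] [ 0.1 -1.9  1.9]
side [263 179  12  21 155] [269.1 190.1] box 71.10893079658072 -36.21283376083605
side [208 181   8  12  56] [211.8 187.2] box -52.21584364546556 -44.88608110470005
top [296 200  13  11 135] [301.9 204.9] box 65.85784686305996 -9.39967117250131
```

View pics/d.png

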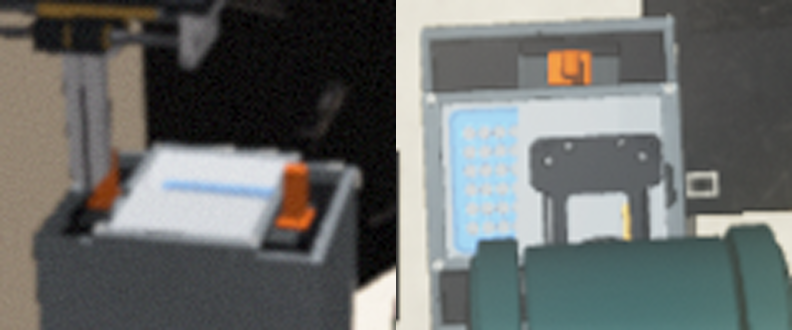

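The side half shows the finger at the near tab (crop ~(105,190)). The far tab is free at (295,195). In the top half the far tab is at (570,68) and the near one is hidden by the arm. Pushing on gently.

carry_out(plan=[{"x": 0.002,"y": 0.001,"z": 0,"wx": 0,"wy": 0,"wz": 0,"claw": 0},{"x": 0.002,"y": 0.001,"z": 0,"wx": 0,"wy": 0,"wz": 0,"claw": 0},{"x": 0.002,"y": 0.001,"z": 0,"wx": 0,"wy": 0,"wz": 0,"claw": 0},{"x": 0.001,"y": 0,"z": 0,"wx": 0,"wy": 0,"wz": 0,"claw": 0},{"x": 0.001,"y": 0,"z": 0,"wx": 0,"wy": 0,"wz": 0,"claw": 0},{"x": 0.001,"y": 0,"z": 0,"wx": 0,"wy": 0,"wz": 0,"claw": 0},{"x": 0.001,"y": 0,"z": 0,"wx": 0,"wy": 0,"wz": 0,"claw": 0},{"x": 0.001,"y": 0,"z": 0,"wx": 0,"wy": 0,"wz": 0,"claw": 0}])

```text
t: 4.48
tcp_pos: [436.1, 96.7, 225.1]
eef_rot: [-2.156, -2.284, 0.006]
wrist_force: [-1.9, -5.3, 1.6]
grip_width: 0.4
grip_force: 2.5
```

```bash
python3 -c "
from look import *
look('e')"
```

```text
4.4833 [436.1  96.7 225.1] [-1.9 -5.3  1.6]
side [263 179  12  21 149] [268.9 189.9] box 70.55565571941126 -35.377211485375085
side [209 180   9  11  48] [213.5 185.8] box -50.76248995463751 -36.71328642095814
top [296 200  13  11 135] [301.8 205.1] box 65.40784686057614 -9.202745285590384
```

View pics/e.png

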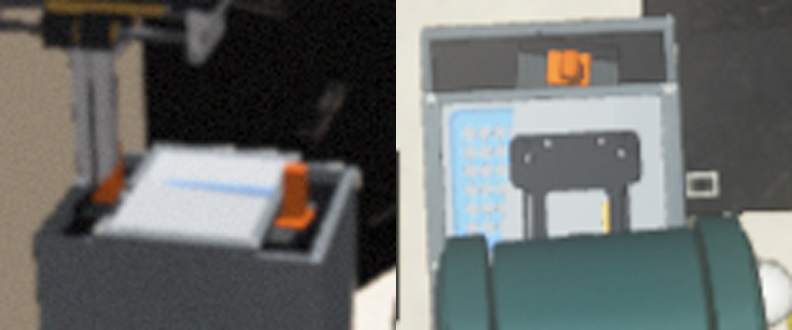

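carry_out(plan=[{"x": -0.03,"y": 0,"z": 0,"wx": 0,"wy": 0,"wz": 0,"claw": 0},{"x": -0.004,"y": 0.033,"z": 0,"wx": 0,"wy": 0,"wz": 0,"claw": 0},{"x": 0,"y": 0.034,"z": 0,"wx": 0,"wy": 0,"wz": 0,"claw": 0},{"x": 0,"y": 0.034,"z": 0,"wx": 0,"wy": 0,"wz": 0,"claw": 0},{"x": 0,"y": 0.034,"z": 0,"wx": 0,"wy": 0,"wz": 0,"claw": 0},{"x": 0,"y": 0,"z": 0,"wx": 0,"wy": 0,"wz": 0,"claw": 0},{"x": 0.005,"y": 0,"z": 0,"wx": 0,"wy": 0,"wz": 0,"claw": 0},{"x": 0,"y": 0,"z": 0,"wx": 0,"wy": 0,"wz": 0,"claw": 0}])

```text
t: 5.25
tcp_pos: [573.0, 78.0, 224.7]
eef_rot: [-2.152, -2.285, -0.0]
wrist_force: [-0.6, 0.2, -1.0]
grip_width: 0.7
grip_force: 0.0
```

```bash
python3 -c "
from look import *
look('f')"
```

```text
5.25 [573.   78.  224.7] [-0.6  0.2 -1. ]
side [208 172   9  19 125] [212.9 181.1] box -59.58289023291802 -11.600731672258194
side [264 192  11   7  41] [269.8 195.4] box 77.57841595431381 -62.55569544192723
top [299 267   4  10  24] [300.5 270.9] box -64.37137982077955 -0.7360055516032723
```

View pics/f.png

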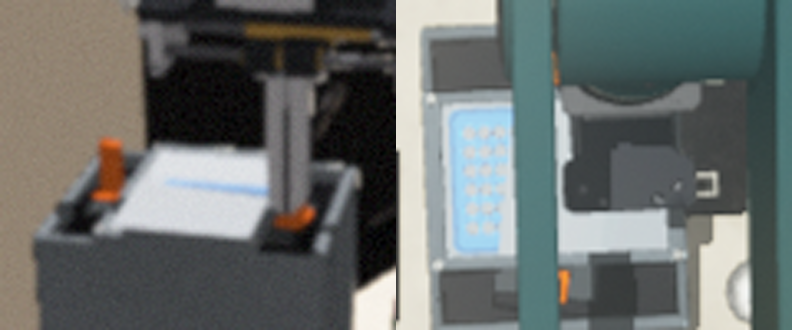

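The near tab (crop (110,170)) has moved clearly left. The finger now stands just right of the far tab (295,215).

```bash
python3 -c "
from look import *
s=cams.get_image('side')
for z in (224,232):
  for c in((209.15,185.7),(212.9,181.1),(269.,190.3)):
    q=onz(s,c,z)[:2]-[504.6,106.6];print(z,q@[.9986,.053],q@[-.053,.9986])"
```

```text
224 -65.97501397159377 -20.22361819160323
224 -65.28332666256296 6.406295710115884
224 67.85934780580362 -19.57381125886483
232 -60.19483048112423 -37.925978669421056
232 -59.51612026481814 -11.795681946509337
232 71.12859767082206 -37.2883630906503
```

carry_out(plan=[{"x": 0.003,"y": 0,"z": 0,"wx": 0,"wy": 0,"wz": 0,"claw": 0},{"x": 0.002,"y": 0,"z": 0,"wx": 0,"wy": 0,"wz": 0,"claw": 0},{"x": 0.002,"y": 0,"z": 0,"wx": 0,"wy": 0,"wz": 0,"claw": 0},{"x": 0.002,"y": 0,"z": 0,"wx": 0,"wy": 0,"wz": 0,"claw": 0},{"x": 0.002,"y": 0,"z": 0,"wx": 0,"wy": 0,"wz": 0,"claw": 0},{"x": 0.002,"y": 0,"z": 0,"wx": 0,"wy": 0,"wz": 0,"claw": 0},{"x": 0.001,"y": 0,"z": 0,"wx": 0,"wy": 0,"wz": 0,"claw": 0},{"x": 0.001,"y": 0,"z": 0,"wx": 0,"wy": 0,"wz": 0,"claw": 0}])

```text
t: 6.07
tcp_pos: [573.0, 90.7, 225.9]
eef_rot: [2.156, 2.283, -0.001]
wrist_force: [-0.4, -4.2, 1.6]
grip_width: 0.3
grip_force: 2.3
```

carry_out(plan=[{"x": 0.002,"y": 0,"z": 0,"wx": 0,"wy": 0,"wz": 0,"claw": 0},{"x": 0.002,"y": 0,"z": 0,"wx": 0,"wy": 0,"wz": 0,"claw": 0},{"x": 0.002,"y": 0,"z": 0,"wx": 0,"wy": 0,"wz": 0,"claw": 0},{"x": 0.002,"y": 0,"z": 0,"wx": 0,"wy": 0,"wz": 0,"claw": 0},{"x": 0.002,"y": 0,"z": 0,"wx": 0,"wy": 0,"wz": 0,"claw": 0},{"x": 0.002,"y": 0,"z": 0,"wx": 0,"wy": 0,"wz": 0,"claw": 0},{"x": 0.002,"y": 0,"z": 0,"wx": 0,"wy": 0,"wz": 0,"claw": 0},{"x": 0.002,"y": 0,"z": 0,"wx": 0,"wy": 0,"wz": 0,"claw": 0}])

```text
t: 6.73
tcp_pos: [573.1, 107.1, 225.9]
eef_rot: [2.155, 2.282, 0.003]
wrist_force: [3.6, -4.9, 1.8]
grip_width: 0.4
grip_force: 2.3
```

carry_out(plan=[{"x": 0.002,"y": 0,"z": 0,"wx": 0,"wy": 0,"wz": 0,"claw": 0},{"x": 0.002,"y": 0,"z": 0,"wx": 0,"wy": 0,"wz": 0,"claw": 0},{"x": 0.002,"y": 0,"z": 0,"wx": 0,"wy": 0,"wz": 0,"claw": 0},{"x": 0.001,"y": 0,"z": 0,"wx": 0,"wy": 0,"wz": 0,"claw": 0},{"x": 0.001,"y": 0,"z": 0,"wx": 0,"wy": 0,"wz": 0,"claw": 0},{"x": 0,"y": 0,"z": 0,"wx": 0,"wy": 0,"wz": 0,"claw": 0},{"x": 0,"y": 0,"z": 0,"wx": 0,"wy": 0,"wz": 0,"claw": 0},{"x": 0,"y": 0,"z": 0,"wx": 0,"wy": 0,"wz": 0,"claw": 0}])

```text
t: 7.4
tcp_pos: [571.5, 115.8, 225.5]
eef_rot: [-2.155, -2.285, -0.001]
wrist_force: [1.3, -2.8, 0.2]
grip_width: 0.3
grip_force: 1.2
```

```bash
sed -i 's/232 if n=="side" else 223/224/' look.py; python3 -c "
from look import *
look()"
```

```text
7.4 [571.5 115.8 225.5] [ 1.3 -2.8  0.2]
side [210 172   9  19 116] [213.2 180.6] box -65.53260300010447 9.542183296725746
side [268 187   9   6  42] [271.6 189.7] box 72.89661210762219 -15.417051062134995
top [288 267  13  11 122] [293.9 271.3] box -64.50997504907667 12.223551591578724
```

carry_out(plan=[{"x": 0.002,"y": 0,"z": 0,"wx": 0,"wy": 0,"wz": 0,"claw": 0},{"x": 0.002,"y": 0,"z": 0,"wx": 0,"wy": 0,"wz": 0,"claw": 0},{"x": 0.002,"y": 0,"z": 0,"wx": 0,"wy": 0,"wz": 0,"claw": 0},{"x": 0.001,"y": 0,"z": 0,"wx": 0,"wy": 0,"wz": 0,"claw": 0},{"x": 0.001,"y": 0,"z": 0,"wx": 0,"wy": 0,"wz": 0,"claw": 0},{"x": 0,"y": 0,"z": 0,"wx": 0,"wy": 0,"wz": 0,"claw": 0},{"x": 0,"y": 0,"z": 0,"wx": 0,"wy": 0,"wz": 0,"claw": 0},{"x": 0,"y": 0,"z": 0,"wx": 0,"wy": 0,"wz": 0,"claw": 0}])

```text
t: 8.17
tcp_pos: [570.8, 124.0, 225.4]
eef_rot: [-2.155, -2.285, -0.001]
wrist_force: [2.2, -1.8, 0.1]
grip_width: 0.5
grip_force: 1.1
```

carry_out(plan=[{"x": -0.03,"y": 0,"z": 0,"wx": 0,"wy": 0,"wz": 0,"claw": 0},{"x": 0,"y": -0.033,"z": 0,"wx": 0,"wy": 0,"wz": 0,"claw": 0},{"x": 0,"y": -0.033,"z": 0,"wx": 0,"wy": 0,"wz": 0,"claw": 0},{"x": 0,"y": -0.033,"z": 0,"wx": 0,"wy": 0,"wz": 0,"claw": 0},{"x": 0,"y": -0.033,"z": 0,"wx": 0,"wy": 0,"wz": 0,"claw": 0},{"x": 0,"y": 0,"z": 0,"wx": 0,"wy": 0,"wz": 0,"claw": 0},{"x": 0,"y": 0,"z": 0,"wx": 0,"wy": 0,"wz": 0,"claw": 0},{"x": 0,"y": 0,"z": 0,"wx": 0,"wy": 0,"wz": 0,"claw": 0}])

```text
t: 8.83
tcp_pos: [440.9, 86.6, 225.6]
eef_rot: [-2.154, -2.286, -0.002]
wrist_force: [0.1, 0.2, -0.6]
grip_width: 0.3
grip_force: 0.0
```

```bash
python3 -c "
from look import *
look()"
```

```text
8.8333 [440.9  86.6 225.6] [ 0.1  0.2 -0.6]
side [267 173  11  20 149] [272.  183.1] box 67.19808545607839 20.664604750708992
side [210 182   8   9  42] [214.2 186.7] box -53.60382409690826 -23.375111104919252
top [277 201  14  11 125] [283.1 205.8] box 65.51142112049519 28.049703363928806
top [288 267   2  10  16] [288.6 271.1] box -63.78379359275276 22.746898382275017
```

carry_out(plan=[{"x": 0.005,"y": 0,"z": 0,"wx": 0,"wy": 0,"wz": 0,"claw": 0},{"x": 0.004,"y": 0,"z": 0,"wx": 0,"wy": 0,"wz": 0,"claw": 0},{"x": 0.002,"y": 0,"z": 0,"wx": 0,"wy": 0,"wz": 0,"claw": 0},{"x": 0.002,"y": 0,"z": 0,"wx": 0,"wy": 0,"wz": 0,"claw": 0},{"x": 0.002,"y": 0,"z": 0,"wx": 0,"wy": 0,"wz": 0,"claw": 0},{"x": 0.002,"y": 0,"z": 0,"wx": 0,"wy": 0,"wz": 0,"claw": 0},{"x": 0.002,"y": 0,"z": 0,"wx": 0,"wy": 0,"wz": 0,"claw": 0},{"x": 0.002,"y": 0,"z": 0,"wx": 0,"wy": 0,"wz": 0,"claw": 0}])

```text
t: 9.6
tcp_pos: [439.4, 106.2, 225.3]
eef_rot: [2.156, 2.284, -0.002]
wrist_force: [-1.4, -3.8, -0.3]
grip_width: 0.1
grip_force: 1.9
```

carry_out(plan=[{"x": 0.002,"y": 0,"z": 0,"wx": 0,"wy": 0,"wz": 0,"claw": 0},{"x": 0.002,"y": 0,"z": 0,"wx": 0,"wy": 0,"wz": 0,"claw": 0},{"x": 0.002,"y": 0,"z": 0,"wx": 0,"wy": 0,"wz": 0,"claw": 0},{"x": 0.001,"y": 0,"z": 0,"wx": 0,"wy": 0,"wz": 0,"claw": 0},{"x": 0.001,"y": 0,"z": 0,"wx": 0,"wy": 0,"wz": 0,"claw": 0},{"x": 0.001,"y": 0,"z": 0,"wx": 0,"wy": 0,"wz": 0,"claw": 0},{"x": 0,"y": 0,"z": 0,"wx": 0,"wy": 0,"wz": 0,"claw": 0},{"x": 0,"y": 0,"z": 0,"wx": 0,"wy": 0,"wz": 0,"claw": 0}])

```text
t: 10.27
tcp_pos: [439.5, 116.5, 225.6]
eef_rot: [-2.155, -2.286, -0.003]
wrist_force: [-0.6, 0.1, -0.2]
grip_width: 0.3
grip_force: 0.4
```

```bash
python3 -c "
from look import *
look()"
```

```text
10.2667 [439.5 116.5 225.6] [-0.6  0.1 -0.2]
side [267 172  11  21 151] [272.3 182.6] box 67.26791857052324 23.524289881093022
side [212 179   8   8  37] [215.6 183.3] box -55.807355145266676 -4.393151507280414
top [277 201  13  11 129] [282.9 205.7] box 65.65508364369296 28.45091346901375
```

carry_out(plan=[{"x": 0.002,"y": 0,"z": 0,"wx": 0,"wy": 0,"wz": 0,"claw": 0},{"x": 0.002,"y": 0,"z": 0,"wx": 0,"wy": 0,"wz": 0,"claw": 0},{"x": 0.002,"y": 0,"z": 0,"wx": 0,"wy": 0,"wz": 0,"claw": 0},{"x": 0.002,"y": 0,"z": 0,"wx": 0,"wy": 0,"wz": 0,"claw": 0},{"x": 0.001,"y": 0,"z": 0,"wx": 0,"wy": 0,"wz": 0,"claw": 0},{"x": 0.001,"y": 0,"z": 0,"wx": 0,"wy": 0,"wz": 0,"claw": 0},{"x": 0.001,"y": 0,"z": 0,"wx": 0,"wy": 0,"wz": 0,"claw": 0},{"x": 0,"y": 0,"z": 0,"wx": 0,"wy": 0,"wz": 0,"claw": 0}])

```text
t: 11.03
tcp_pos: [438.7, 127.3, 225.7]
eef_rot: [-2.155, -2.286, -0.002]
wrist_force: [0.8, -2.8, 2.3]
grip_width: 0.8
grip_force: 1.3
```

carry_out(plan=[{"x": -0.025,"y": 0,"z": 0,"wx": 0,"wy": 0,"wz": 0,"claw": 0},{"x": 0,"y": 0.033,"z": 0,"wx": 0,"wy": 0,"wz": 0,"claw": 0},{"x": 0,"y": 0.033,"z": 0,"wx": 0,"wy": 0,"wz": 0,"claw": 0},{"x": 0,"y": 0.033,"z": 0,"wx": 0,"wy": 0,"wz": 0,"claw": 0},{"x": 0,"y": 0.033,"z": 0,"wx": 0,"wy": 0,"wz": 0,"claw": 0},{"x": 0,"y": 0,"z": 0,"wx": 0,"wy": 0,"wz": 0,"claw": 0},{"x": 0,"y": 0,"z": 0,"wx": 0,"wy": 0,"wz": 0,"claw": 0},{"x": 0,"y": 0,"z": 0,"wx": 0,"wy": 0,"wz": 0,"claw": 0}])

```text
t: 11.7
tcp_pos: [570.8, 110.4, 225.0]
eef_rot: [-2.153, -2.285, 0.0]
wrist_force: [1.3, -0.9, 0.0]
grip_width: 0.3
grip_force: 0.0
```

```bash
python3 -c "
from look import *
look()"
```

```text
11.7 [570.8 110.4 225. ] [ 1.3 -0.9  0. ]
side [211 167  10  19 126] [216.3 176.5] box -65.49460726862094 34.19056759062776
side [267 185  11   7  49] [272.6 188.9] box 74.01250864570547 -10.521238316858442
top [279 267   9  11  91] [283.  271.7] box -64.4710472063276 33.70460570549422
```

carry_out(plan=[{"x": 0.004,"y": 0,"z": 0,"wx": 0,"wy": 0,"wz": 0,"claw": 0},{"x": 0.004,"y": 0,"z": 0,"wx": 0,"wy": 0,"wz": 0,"claw": 0},{"x": 0.002,"y": 0,"z": 0,"wx": 0,"wy": 0,"wz": 0,"claw": 0},{"x": 0.002,"y": 0,"z": 0,"wx": 0,"wy": 0,"wz": 0,"claw": 0},{"x": 0.002,"y": 0,"z": 0,"wx": 0,"wy": 0,"wz": 0,"claw": 0},{"x": 0.002,"y": 0,"z": 0,"wx": 0,"wy": 0,"wz": 0,"claw": 0},{"x": 0.002,"y": 0,"z": 0,"wx": 0,"wy": 0,"wz": 0,"claw": 0},{"x": 0.002,"y": 0,"z": 0,"wx": 0,"wy": 0,"wz": 0,"claw": 0}])

```text
t: 12.47
tcp_pos: [570.6, 128.2, 225.6]
eef_rot: [2.156, 2.283, -0.003]
wrist_force: [-0.2, -4.3, 1.0]
grip_width: 0.7
grip_force: 2.2
```

carry_out(plan=[{"x": 0.001,"y": 0,"z": 0,"wx": 0,"wy": 0,"wz": 0,"claw": 0},{"x": 0.001,"y": 0,"z": 0,"wx": 0,"wy": 0,"wz": 0,"claw": 0},{"x": 0.001,"y": 0,"z": 0,"wx": 0,"wy": 0,"wz": 0,"claw": 0},{"x": 0.001,"y": 0,"z": 0,"wx": 0,"wy": 0,"wz": 0,"claw": 0},{"x": 0.001,"y": 0,"z": 0,"wx": 0,"wy": 0,"wz": 0,"claw": 0},{"x": 0,"y": 0,"z": 0,"wx": 0,"wy": 0,"wz": 0,"claw": 0},{"x": 0,"y": 0,"z": 0,"wx": 0,"wy": 0,"wz": 0,"claw": 0},{"x": 0,"y": 0,"z": 0,"wx": 0,"wy": 0,"wz": 0,"claw": 0}])

```text
t: 13.13
tcp_pos: [570.2, 135.1, 225.5]
eef_rot: [-2.154, -2.285, -0.002]
wrist_force: [1.0, -0.9, 0.7]
grip_width: 0.5
grip_force: 0.7
```

carry_out(plan=[{"x": 0.001,"y": 0,"z": 0,"wx": 0,"wy": 0,"wz": 0,"claw": 0},{"x": 0.001,"y": 0,"z": 0,"wx": 0,"wy": 0,"wz": 0,"claw": 0},{"x": 0.001,"y": 0,"z": 0,"wx": 0,"wy": 0,"wz": 0,"claw": 0},{"x": 0.001,"y": 0,"z": 0,"wx": 0,"wy": 0,"wz": 0,"claw": 0},{"x": 0,"y": 0,"z": 0,"wx": 0,"wy": 0,"wz": 0,"claw": 0},{"x": 0,"y": 0,"z": 0,"wx": 0,"wy": 0,"wz": 0,"claw": 0},{"x": 0,"y": 0,"z": 0,"wx": 0,"wy": 0,"wz": 0,"claw": 0},{"x": 0,"y": 0,"z": 0,"wx": 0,"wy": 0,"wz": 0,"claw": 0}])

```text
t: 13.8
tcp_pos: [570.0, 138.8, 225.5]
eef_rot: [-2.155, -2.285, -0.001]
wrist_force: [1.4, -2.5, 0.5]
grip_width: 0.4
grip_force: 1.1
```

carry_out(plan=[{"x": 0.001,"y": 0,"z": 0,"wx": 0,"wy": 0,"wz": 0,"claw": 0},{"x": 0.001,"y": 0,"z": 0,"wx": 0,"wy": 0,"wz": 0,"claw": 0},{"x": 0.001,"y": 0,"z": 0,"wx": 0,"wy": 0,"wz": 0,"claw": 0},{"x": 0.001,"y": 0,"z": 0,"wx": 0,"wy": 0,"wz": 0,"claw": 0},{"x": 0,"y": 0,"z": 0,"wx": 0,"wy": 0,"wz": 0,"claw": 0},{"x": 0,"y": 0,"z": 0,"wx": 0,"wy": 0,"wz": 0,"claw": 0},{"x": 0,"y": 0,"z": 0,"wx": 0,"wy": 0,"wz": 0,"claw": 0},{"x": 0,"y": 0,"z": 0,"wx": 0,"wy": 0,"wz": 0,"claw": 0}])

```text
t: 14.47
tcp_pos: [569.9, 139.1, 225.5]
eef_rot: [2.156, 2.279, -0.007]
wrist_force: [1.5, -10.2, 1.7]
grip_width: -0.0
grip_force: 5.0
```

```bash
python3 -c "
from look import *
look()"
```

```text
14.4667 [569.9 139.1 225.5] [  1.5 -10.2   1.7]
side [213 168   8  17 108] [216.5 176.3] box -65.23689322820461 35.40569359662643
side [270 182   9   7  43] [273.6 185.5] box 73.09142034489952 8.048517720706732
top [274 267  13  11 134] [279.9 271.8] box -64.43749832265401 39.85250922228811
```

The far tab has stopped at its end: no more motion, and the force rose to 10 N. Now I'll finish the near one.

carry_out(plan=[{"x": -0.025,"y": 0,"z": 0,"wx": 0,"wy": 0,"wz": 0,"claw": 0},{"x": 0,"y": -0.033,"z": 0,"wx": 0,"wy": 0,"wz": 0,"claw": 0},{"x": 0,"y": -0.033,"z": 0,"wx": 0,"wy": 0,"wz": 0,"claw": 0},{"x": 0,"y": -0.033,"z": 0,"wx": 0,"wy": 0,"wz": 0,"claw": 0},{"x": 0,"y": -0.033,"z": 0,"wx": 0,"wy": 0,"wz": 0,"claw": 0},{"x": 0,"y": 0,"z": 0,"wx": 0,"wy": 0,"wz": 0,"claw": 0},{"x": 0.005,"y": 0,"z": 0,"wx": 0,"wy": 0,"wz": 0,"claw": 0},{"x": 0.003,"y": 0,"z": 0,"wx": 0,"wy": 0,"wz": 0,"claw": 0}])

```text
t: 15.23
tcp_pos: [439.0, 118.9, 225.7]
eef_rot: [-2.154, -2.285, -0.002]
wrist_force: [0.7, 0.0, -0.1]
grip_width: 0.7
grip_force: 0.0
```

carry_out(plan=[{"x": 0.002,"y": 0,"z": 0,"wx": 0,"wy": 0,"wz": 0,"claw": 0},{"x": 0.002,"y": 0,"z": 0,"wx": 0,"wy": 0,"wz": 0,"claw": 0},{"x": 0.001,"y": 0,"z": 0,"wx": 0,"wy": 0,"wz": 0,"claw": 0},{"x": 0.001,"y": 0,"z": 0,"wx": 0,"wy": 0,"wz": 0,"claw": 0},{"x": 0.001,"y": 0,"z": 0,"wx": 0,"wy": 0,"wz": 0,"claw": 0},{"x": 0,"y": 0,"z": 0,"wx": 0,"wy": 0,"wz": 0,"claw": 0},{"x": 0,"y": 0,"z": 0,"wx": 0,"wy": 0,"wz": 0,"claw": 0},{"x": 0,"y": 0,"z": 0,"wx": 0,"wy": 0,"wz": 0,"claw": 0}])

```text
t: 15.9
tcp_pos: [438.6, 124.7, 225.5]
eef_rot: [-2.156, -2.285, -0.0]
wrist_force: [0.1, 1.0, -0.1]
grip_width: 0.5
grip_force: 0.0
```

carry_out(plan=[{"x": 0.002,"y": 0,"z": 0,"wx": 0,"wy": 0,"wz": 0,"claw": 0},{"x": 0.001,"y": 0,"z": 0,"wx": 0,"wy": 0,"wz": 0,"claw": 0},{"x": 0.001,"y": 0,"z": 0,"wx": 0,"wy": 0,"wz": 0,"claw": 0},{"x": 0.001,"y": 0,"z": 0,"wx": 0,"wy": 0,"wz": 0,"claw": 0},{"x": 0.001,"y": 0,"z": 0,"wx": 0,"wy": 0,"wz": 0,"claw": 0},{"x": 0,"y": 0,"z": 0,"wx": 0,"wy": 0,"wz": 0,"claw": 0},{"x": 0,"y": 0,"z": 0,"wx": 0,"wy": 0,"wz": 0,"claw": 0},{"x": 0,"y": 0,"z": 0,"wx": 0,"wy": 0,"wz": 0,"claw": 0}])

```text
t: 16.57
tcp_pos: [438.1, 130.6, 225.5]
eef_rot: [-2.156, -2.285, 0.0]
wrist_force: [-1.0, -3.6, 1.0]
grip_width: 0.5
grip_force: 1.3
```

carry_out(plan=[{"x": 0.001,"y": 0,"z": 0,"wx": 0,"wy": 0,"wz": 0,"claw": 0},{"x": 0.001,"y": 0,"z": 0,"wx": 0,"wy": 0,"wz": 0,"claw": 0},{"x": 0.001,"y": 0,"z": 0,"wx": 0,"wy": 0,"wz": 0,"claw": 0},{"x": 0.001,"y": 0,"z": 0,"wx": 0,"wy": 0,"wz": 0,"claw": 0},{"x": 0,"y": 0,"z": 0,"wx": 0,"wy": 0,"wz": 0,"claw": 0},{"x": 0,"y": 0,"z": 0,"wx": 0,"wy": 0,"wz": 0,"claw": 0},{"x": 0,"y": 0,"z": 0,"wx": 0,"wy": 0,"wz": 0,"claw": 0},{"x": 0,"y": 0,"z": 0,"wx": 0,"wy": 0,"wz": 0,"claw": 0}])

```text
t: 17.23
tcp_pos: [437.9, 132.3, 225.5]
eef_rot: [2.156, 2.28, -0.006]
wrist_force: [-1.5, -10.1, 1.1]
grip_width: 0.2
grip_force: 4.6
```

carry_out(plan=[{"x": -0.01,"y": 0,"z": 0,"wx": 0,"wy": 0,"wz": 0,"claw": 0},{"x": -0.02,"y": 0,"z": 0,"wx": 0,"wy": 0,"wz": 0,"claw": 0},{"x": -0.02,"y": 0,"z": -0.03,"wx": 0,"wy": 0,"wz": 0,"claw": 0},{"x": 0,"y": 0,"z": -0.04,"wx": 0,"wy": 0,"wz": 0,"claw": 0},{"x": -0.03,"y": -0.02,"z": 0,"wx": 0,"wy": 0,"wz": 0,"claw": 0},{"x": -0.03,"y": -0.02,"z": 0,"wx": 0,"wy": 0,"wz": 0,"claw": 0},{"x": -0.03,"y": -0.02,"z": 0,"wx": 0,"wy": 0,"wz": 0,"claw": 0},{"x": 0,"y": 0,"z": 0,"wx": 0,"wy": 0,"wz": 0,"claw": 0}])

```text
t: 17.9
tcp_pos: [384.8, -11.6, 296.4]
eef_rot: [2.16, 2.278, 0.002]
wrist_force: [-0.0, 0.3, 0.5]
grip_width: 0.5
grip_force: 0.0
```

```bash
python3 -c "
from look import *
look('g')"
```

```text
17.9 [384.8 -11.6 296.4] [-0.   0.3  0.5]
side [212 166   9  20 129] [216.7 175.7] box -65.85756082718318 39.12052451163514
side [268 170  11  20 153] [273.2 180.3] box 67.03875190438839 36.91856705175749
top [270 201  13  11 123] [275.9 205.8] box 66.13740105401467 42.41437136892392
top [272 267  14  11 137] [278.8 271.9] box -64.5027437158671 41.963494442257954
```

View pics/g.png

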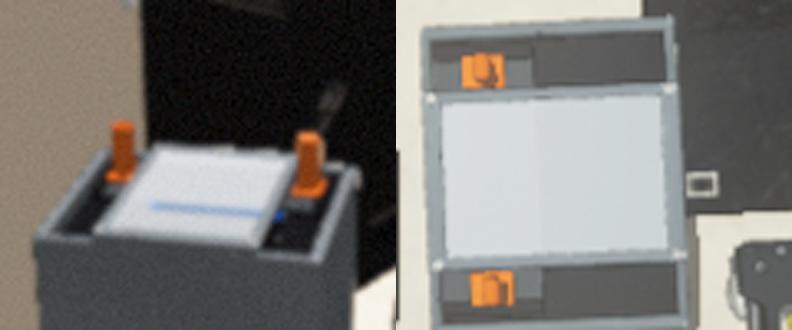

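The shutter lies square against the left end. Both tabs (top crop (484,70) and (491,288)) are at about +40 to +42 mm, the rack is covered and the arm is clear.

```bash
python3 -c "
from cell import ticket
print(ticket.job_done())"
```

```text
the job is handed in; nothing more can be done
None
```

The shutter is closed: by the cameras, both tabs are at about +37 to +42 mm (home is +40 mm). Each tab met its stop at about 10 N, and the arm is clear of the shutter. I handed the job in at about 18 s without a verdict, and I did not re-measure the jar, beaker and bottle, though the arm kept away from them.

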